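Put a pebble away in the tall tilt-out finds bin

TASK

Put the small pale pebble that lies on the table away in the taller of the two tilt-out finds bins. Press the black button on top of that unit and take the hand away so that the bin pops ajar by itself, tip the bin forward on its bottom pivot as far as it goes, put the pebble in, and let go of it while the bin is still tipped out; then push the bin back until it clicks and stays shut with the pebble inside. Leave the lower bin shut and do not disturb the two sherds lying about.

Things in the scene. Friction and masses are not known exactly. Their poses are not given: they have to be found in the camera images.
- tall_unit: taller tilt-out bin unit: grey plastic housing screwed to the table, 120 wide (y) x 120 deep (x) x 150 mm high, white bin in its front, black round button on its roof. Origin: centre of its underside; x points from front to back (the front faces -x of this frame), z up. The low unit is alike but 115 mm high.
- tall_bin (a joint): the white bin of the tall unit. 0 = shut, held by the catch; about 0.25 = popped ajar; 0.65 = tipped fully forward on its stop; -0.03 = pressed hard in. Damped pivot with some friction (0.03 Nm): stays where left between 0.25 and 0.65. Below 0.25 a spring pin in the housing pushes it out (about 0.15 Nm when shut) unless caught.
- tall_button (a joint): travel of the tall unit's black release button, straight down: 0 = up, 0.008 = fully down. The catch lets go at about 0.005. Sprung: 2 N to start, 6 N fully down. It dips while the bin rides over the catch on shutting and comes up at the click.
- tall_button_top (a point): centre of the top face of the tall unit's black button, 28 mm across, standing 17 mm above the roof (167 mm above the table), 15 mm in front of the unit's centre.
- tall_hinge (a point): the tall bin's hinge axis at mid width, along the unit's y: 50 mm in front of the unit's centre, 20 mm up. The bin's front panel is 118 mm wide, 5 mm thick, reaches 115 mm above the hinge; its outer face is 15 mm in front of the hinge, its inner face 10 mm. Once open, a thin spring pin stands out under the roof, 38 mm to +y, 119 mm up, to 35 mm in front of the hinge.
- tall_lip (a point): mid front edge of the tall bin's finger lip, at its upper face; moves with the bin; shut, 27.5 mm in front of the hinge and 115 mm above it. A ledge 80 mm wide, 5 mm thick (round front bead 8 mm), 12 mm out from the panel's top. Pressing it down tips the bin forward. To shut, push it back along its arc: 2 to 4 N, then 4 to 10 N in the last 10 mm; the catch clicks at 0 or 1 to 2 mm beyond.
- tall_bin_in (a point): centre of the tall bin's inner floor, 25 mm behind the hinge; moves with it: x to the back, z off the floor. Clear width 96 mm, depth 75 mm, back wall 60 mm high. Tipped fully, its mouth is open from above from the housing's front to 77 mm in front of the hinge; 50 mm in front, the panel's inside is a slope 70 mm above the table, down which a thing slides to the hinge corner.
- low_unit: the lower tilt-out bin unit, same make, 120 x 120 x 115 mm high; leave it alone. Origin and axes as for the tall one.
- low_bin (a joint): bin of the low unit, 0 = shut, 0.65 = tipped fully forward; must stay shut.
- pebble: the small pale pebble, 26 (x) x 32 (y) x 17 mm high, 21 g, flat egg shape, lying on the table by itself. Origin: centre of its underside.
- sherd_small: small dark pottery sherd, 26 x 44 x 13 mm, on the table; leave it alone. Origin: centre of its underside.
- sherd_long: long dark sherd, 51 x 116 x 18 mm, on the table; leave it alone. Origin: centre of its underside.

How it is judged:
On the way, in this order (a step that is already met when the one before it is completed fails the run):
1. the tall unit's button is pressed (value of joint tall_button above 0.0035 m).
2. the tall bin has popped ajar by itself, with the robot touching nothing (value of joint tall_bin between 0.15 and 0.45 rad and contact force between each of the fingers, the arm and anything else below 0.5 N), for 0.1 s.
3. the tall bin is tipped forward to its stop (value of joint tall_bin above 0.58 rad), for 0.1 s.
4. the pebble lies in the tipped-out bin, let go (x of pebble in the frame of tall_bin_in between -0.045 and 0.05 m and y of pebble in the frame of tall_bin_in between -0.052 and 0.052 m and z of pebble in the frame of tall_bin_in between -0.01 and 0.055 m and value of joint tall_bin above 0.4 rad and contact force between the fingers and pebble below 0.1 N and linear speed of pebble below 0.05 m/s), for 0.2 s.
At the end, for the whole second after the job is handed in: the tall bin is shut and held by its catch (joint below 0.02 rad, button up to within 1.5 mm), the pebble is inside it, and the low bin is shut (below 0.03 rad) (x of pebble in the frame of tall_bin_in between -0.045 and 0.05 m and y of pebble in the frame of tall_bin_in between -0.052 and 0.052 m and z of pebble in the frame of tall_bin_in between -0.01 and 0.055 m and value of joint tall_bin below 0.02 rad and value of joint tall_button below 0.0015 m and value of joint low_bin below 0.03 rad); the robot touches nothing.
It fails at once if the low bin is opened (value of joint low_bin above 0.1 rad).
It fails at once if a sherd is moved by more than 3 cm (distance of any of sherd_small, sherd_long from where it was at the start of the episode above 0.03 m).
It also fails if it takes over 64 s, if anything falls off the work surface, if the arm or the gripper's body presses on something with over 40 N, if the wrist force passes 120 N, or if a joint passes its speed limit or range.

ROBOT

A 6-joint arm with a two-finger parallel gripper is mounted at the origin on the work surface; the furniture and walls round the work are solid. World frame = base frame: x ahead of the robot, y to its left, z up, the work surface at z = 0. Lengths are in m, angles in rad, forces in N, time in s.
With the tool pointing down it reaches from about 0.35 to 1 m from the base axis. Payload 7.1 kg.
Tool frame: the origin (TCP) lies at the very end of the fingers, on their centre line; the grasp point (between the pads) lies 19 mm behind it; z points along the fingers, y is the line along which they close (so a half turn about z gives the same grasp; the last joint's range is limited). The gripper opens to 85 mm and grips with 20 to 120 N. Pads are 22 mm wide; open, the fingers measure 114 mm over their backs; the gripper's body (76 mm by 85 mm) begins 54 mm behind the grasp point. The pads swing forward as they close: fully open they stand 13 mm farther back than shut.
Start: joints at [-1.141, 0.423, 1.63, -0, 1.089, -0.019], TCP at [0.271, -0.563, 0.231] pointing down, gripper open.
Joint ranges: [-3, 3], [-0.9, 2.11], [0.09, 2.58], [-1.31, 4.45], [0.11, 2.69], [-2.54, 2.54]. Speed limits (rad/s): [2.39, 2.39, 3.01, 3.14, 3.14, 3.14].

INTERFACE

Orientations are given as a 3x3 rotation matrix whose columns are the frame's x, y, z axes.
In Python, from cell import * gives the robot as it stands.
- The arm moves only by the tool play_rows, never from a script. Its argument "series" is one flat list of numbers, 5 for each row, row after row: the shift along the tool's x, y, z in m, then the turn about the tool's z in rad, then the closure, from 0 (fully open) to 1 (shut). In form: [x, y, z, twist, hand, x, y, z, twist, hand, ...]. A call has exactly 5 rows; each row shifts and turns the commanded pose from where the row before left it, along the tool's axes as they then stand; what a row does not reach is not made up. A row lasts 1/8 s, in which the tool goes at most 62.5 mm and 10.7 degrees, less where a joint would pass 70% of its speed; a pose out of reach is approached as far as the arm can. A call with a gripper value outside its range is refused whole. The fingers move at their own pace and stop on an object; "squeeze" is the grip in N (left out, the last holds). Time passes only in rows, so rows that do not move let the fingers close, or fill a call up. It gives the time, the measured TCP pose, the force, the opening and the grip force at its end, in the units of the state.
- get_state(): the state, without advancing time (a new reading comes with each control period).
- grab_frame(name): name is "scene" or "top"; returns the picture (400x640x3 uint8, blue, green, red); there is no depth.
- calibration(name): a dict with "fx", "fy", "cx", "cy" (pixels), "cam_to_world" (4x4, takes a point from camera to world coordinates). Camera axes: x right, y down, z forward; pixel columns grow to the right and rows downward; lengths in m; the calibration is good to about 2 mm. A picture is of the moment at which its call begins. calibration takes no time and is no camera call.
- sign_off(): hands the job in; it is judged then, once.
The state is a dict: "time_s": time; "joint_pos": joint angles; "joint_velocities": joint speeds; "joint_torque": joint torques, N m; "tcp_pos": TCP position; "eef_rot": TCP orientation; "contact_force": force on the tool from outside, world axes, zero at the start; "torque": the same for the moment, N m; "gripper_width": finger opening in m; "grasp_force": force on a finger pad.
Only numpy, scipy, OpenCV 4.12 (cv2) and the standard library are available. Lean on these libraries where they do the work, as an engineer would, in place of code of your own. Each camera call takes 0.05 s, during which the arm holds its last target. There are 200 camera calls.

## Working session

There is one attempt and no reset: what is moved stays moved. The work goes in short steps, Python scripts to look and compute and a tool call to move; the robot and the scene stay as the last step left them, time stands still between calls to the robot, and variables do not carry over. Pictures are saved under pics/ and viewed, at most 10 in all, crops included, and the job is handed in when it is done.

Besides the shell and the picture viewer there is one more tool, called after "Call:" as name(argument=value, ...), one argument or row to a line, values as JSON. play_rows: Moves the arm, as the interface text tells. Its arguments: {"type":"object","properties":{"series":{"type":"array","items":{"type":"number"}},"squeeze":{"type":"number"}},"required":["series"]}

```bash
mkdir -p pics
python3 - <<'E'
from cell import *
import cv2,numpy as np
for n in("scene","top"):
    cv2.imwrite(f"pics/{n}0.png",grab_frame(n)); c=calibration(n); print(n,c["fx"],c["fy"],c["cx"],c["cy"]);print(np.round(c["cam_to_world"],3))
s=get_state();print(s["time_s"],s["tcp_pos"],np.round(s["eef_rot"],3),s["gripper_width"])
E
```

```text
scene 485.5736171465196 485.5736171465196 312.3476880847783 193.13186799423138
[[-0.795 -0.321  0.516  0.007]
 [-0.607  0.441 -0.661  0.789]
 [-0.015 -0.838 -0.545  0.655]
 [ 0.     0.     0.     1.   ]]
top 402.33277246215425 402.33277246215425 317.36719944820845 199.0029003595075
[[-0.023 -0.992  0.127  0.393]
 [-1.     0.022 -0.015  0.185]
 [ 0.012 -0.127 -0.992  0.966]
 [ 0.     0.     0.     1.   ]]
0.1 [ 0.27100714 -0.56264048  0.23059945] [[ 0.901  0.434 -0.001]
 [ 0.434 -0.901  0.001]
 [ 0.    -0.001 -1.   ]] 0.08571757782471846
```

View pics/scene0.png

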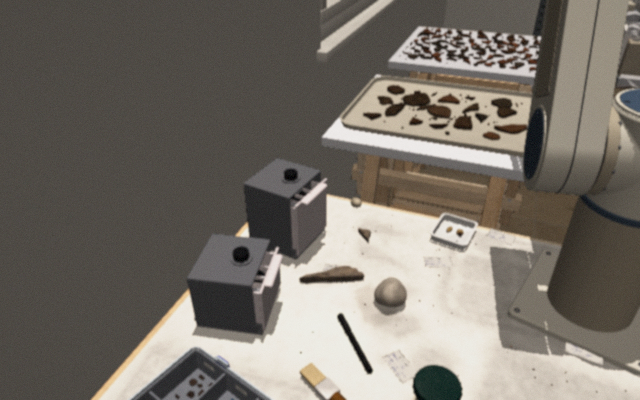

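View pics/top0.png

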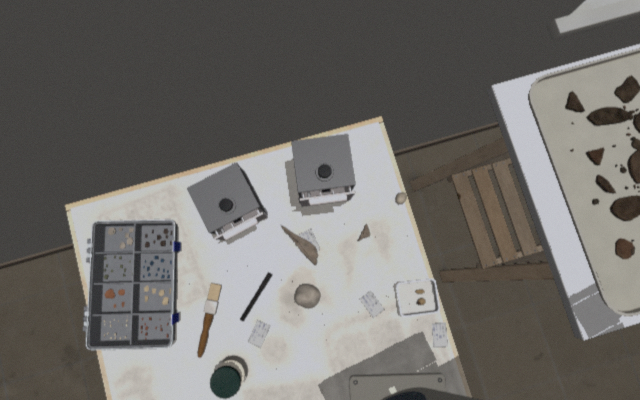

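The top view shows the tall unit with its button near (324,171), and the low unit near (226,205). The pebble is near (401,198) at the table edge, and the sherds are at (300,243) and (364,233). In the scene view the tall unit's button is near (290,175) and the pebble near (356,202).

```bash
cat > h.py <<'E'
from cell import *
import cv2,numpy as np
def ray(n,u,v):
    c=calibration(n);T=np.array(c["cam_to_world"]);d=T[:3,:3]@np.array([(u-c["cx"])/c["fx"],(v-c["cy"])/c["fy"],1]);return T[:3,3],d
def onz(n,u,v,z):
    o,d=ray(n,u,v);return o+d*(z-o[2])/d[2]
def tri(a,b):
    o1,d1=ray("top",*a);o2,d2=ray("scene",*b);k=np.linalg.lstsq(np.c_[d1,-d2],o2-o1,rcond=None)[0]
    p,q=o1+k[0]*d1,o2+k[1]*d2;return (p+q)/2,np.linalg.norm(p-q)
def proj(n,p):
    c=calibration(n);q=np.linalg.inv(np.array(c["cam_to_world"]))@np.r_[p,1];return q[0]/q[2]*c["fx"]+c["cx"],q[1]/q[2]*c["fy"]+c["cy"]
def blobs(m,off,amin=15):
    n,l,s,c=cv2.connectedComponentsWithStats(m.astype(np.uint8));return [(c[i]+off,s[i,4],s[i,2:4]) for i in range(1,n) if s[i,4]>=amin]
E
python3 - <<'E'
from h import *
t=cv2.imread("pics/top0.png");s=cv2.imread("pics/scene0.png")
def crop(im,x0,x1,y0,y1):return im[y0:y1,x0:x1].max(2).astype(int),np.array([x0,y0])
for n,im,b in(("top",t,(308,340,156,186)),("top",t,(214,238,194,216)),("scene",s,(276,304,163,185)),("scene",s,(228,254,242,266))):
    g,o=crop(im,*b);print(n,"button",blobs(g<38,o))
for n,im,b in(("top",t,(390,412,188,208)),("scene",s,(346,366,194,210))):
    r=im[b[2]:b[3],b[0]:b[1]];print(n,r[:,:,2][::2,::2])
# roof grey mask top
g,o=crop(t,285,362,128,212);m=((g>80)&(g<125)).astype(np.uint8)
k=cv2.morphologyEx(m,cv2.MORPH_OPEN,np.ones((3,3)));cs=max(cv2.findContours(k,0,2)[0],key=cv2.contourArea)
r=cv2.minAreaRect(cs);print(r,cv2.boxPoints(r)+o);print([np.round(onz("top",*p,.15),3) for p in cv2.boxPoints(r)+o])
a=cv2.resize(t[125:215,280:420],None,fx=5,fy=5,interpolation=2);cv2.imwrite("pics/c.png",a)
E
```

```text
top button []
top button []
scene button [(array([290.40909091, 174.57272727]), np.int32(110), array([12, 10], dtype=int32))]
scene button [(array([240.46153846, 254.25824176]), np.int32(182), array([16, 15], dtype=int32))]
top [[192 194 194 194 194 195 194 170  80  78  78]
 [194 193 193 197 194 194 192 182  91  80  76]
 [195 194 191 195 167 164 142 163  99  77  75]
 [194 194 195 158 114 136 138 137 145  79  77]
 [194 192 188 101 125 153 150 143 133  89  81]
 [196 191 180  97 145 166 164 149 149 103  79]
 [195 192 183 104 150 169 159 144 187 169  81]
 [193 195 189 119 123 143 135 170 190 182  83]
 [194 194 194 186 133 159 165 193 194 193 102]
 [194 194 193 194 193 195 193 193 193 194 155]]
scene [[ 76  77  79  81  76  80  86  96 107 107]
 [ 86  76  84  88  90  90  80  92 111 104]
 [181 146 116 122 165 173 144 104 106 111]
 [235 230 187 145 179 206 199 156 127 120]
 [238 236 189 114 149 182 183 155 197 195]
 [235 237 213 101  96 119 121 137 230 233]
 [236 236 235 186 117  99 121 181 238 237]
 [237 237 237 234 223 203 223 233 235 237]]
((37.19512176513672, 36.256099700927734), (54.442745208740234, 58.63914489746094), 83.6598129272461) [[290.04878044 140.43902397]
 [348.32926941 133.96341515]
 [354.34146118 188.07317352]
 [296.06097412 194.54878235]]
[array([0.621, 0.226, 0.15 ]), array([0.633, 0.104, 0.15 ]), array([0.518, 0.096, 0.15 ]), array([0.507, 0.216, 0.15 ])]
```

View pics/c.png

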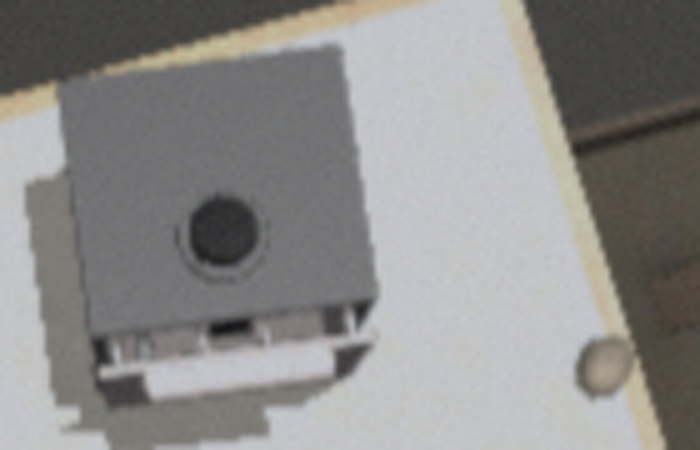

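Run:
```python
from h import *
np.set_printoptions(precision=4,suppress=True)
C=[onz("top",280+u/5-.4,125+v/5-.4,.15) for u,v in((62,83),(340,45),(375,298),(91,335))]
print(np.array(C));print([np.linalg.norm(C[i]-C[i-1]) for i in range(4)])
for i,j in((1,0),(2,3),(3,0),(2,1)):
    d=C[j]-C[i];print(np.degrees(np.arctan2(d[1],d[0])))
print("centre",np.mean(C,0))
print("btn",onz("top",324.6-.4,170.6,.167),tri((324.2,170.6),(290.4,173.8)))
print("low btn",tri((225.5,205),(240.5,253)))
print("lip", [onz("top",280+u/5-.4,125+v/5-.4,.135) for u,v in((147,398),(336,374))])
print("peb",onz("top",400.8,198,.009),tri((400.8,198),(356.3,203)))
t=cv2.imread("pics/top0.png")[186:210,388:414].astype(int)
m=(t[:,:,2]-t[:,:,0]>12)
print((t[:,:,2]-t[:,:,0])[::1,::1])
```

```text
[[0.6197 0.2223 0.15  ]
 [0.6336 0.1059 0.15  ]
 [0.5262 0.095  0.15  ]
 [0.5134 0.2121 0.15  ]]
[np.float64(0.10677353916744538), np.float64(0.11722225639455253), np.float64(0.10796149313267525), np.float64(0.11772964096756562)]
96.85284645666873
96.26941837312664
5.503845923212866
5.784783752724959
centre [0.5732 0.1588 0.15  ]
btn [0.5526 0.1574 0.167 ] (array([0.5539, 0.1571, 0.1601]), np.float64(0.00028268144170693764))
low btn (array([0.4922, 0.365 , 0.1264]), np.float64(0.0010032971673331183))
lip [array([0.4886, 0.1897, 0.135 ]), array([0.497 , 0.1108, 0.135 ])]
peb [ 0.5133 -0.0305  0.009 ] (array([ 0.5141, -0.0322,  0.0017]), np.float64(0.00025854343592343073))
[[-3 -4 -4 -4 -6 -4 -7 -7 -7 -8 -5 17 35 34 28 19 15 15 12  9  9  7 12 12
  20 19]
 [-4 -5 -4 -5 -4 -4 -4 -7 -7 -7 -5  7 33 34 32 24 20 11 12 10  8 12 11 12
  17 20]
 [-4 -5 -5 -3 -3 -5 -3 -5 -7 -9 -7 -2 24 33 31 24 18 13 12 12 14 12 16 13
  16 19]
 [-6 -4 -1 -4 -1 -4 -6 -8 -9 -7 -9 -3 14 30 32 26 17 14 12 14 15 16 11 13
  16 17]
 [-7 -4 -1  0 -4 -5 -6 -6 -7 -9 -7 -5  6 27 30 28 21 22 17 14 14 12 15 13
  15 19]
 [-6 
[... 872 characters left out ...]
21 22 28 32 34 32 18 16 16
  15 16]
 [-2 -1  1  4  3  1 -2  1  7 11 17 20 22 23 20 13 12 28 33 34 33 21 18 14
  13 15]
 [-2 -1 -1  5  4  0 -3 -1  2  7 11 12 13 14  8 -2  3 26 32 31 32 27 16 16
  15 18]
 [-3 -3 -1  2  3 -1 -1 -2 -1  0  3  0  1 -2 -4 -9 -2 19 33 32 32 30 18 16
  13 15]
 [-2 -1  1  4  5  0  2  0 -3 -1 -1 -4 -6 -7 -7 -7 -5 10 33 31 31 31 20 17
  15 15]
 [-3 -1  2  4  5  2  1  3 -1 -2 -2 -5 -5 -6 -7 -7 -7  5 29 32 31 35 28 17
  12 16]
 [-4  0  0  4  5  4  3  2  0 -1 -2 -2 -6 -5 -7 -6 -8 -3 21 32 32 34 31 18
  15 16]
 [-4 -2 -1 -1  3  3  3  2  2  0 -1 -3 -5 -4 -7 -7 -7 -3 11 31 34 33 31 23
  16 15]
 [-5 -4  1 -2  2  3  2  1  2  2  1 -2 -6 -5 -8 -6 -7 -4  4 26 34 33 33 27
  18 14]]
```

Call:
play_rows(
  series=[0,0,0,0.171,1,0,0,0,0.171,1,0.022,-0.043,0,0,1,0.022,-0.043,0,0,1,0.022,-0.043,0,0,1],
  squeeze=40,
)

```text
time_s: 0.72
tcp_pos: [0.3232, -0.4262, 0.2309]
eef_rot: [[0.994, 0.106, -0.0], [0.106, -0.994, 0.001], [-0.0, -0.001, -1.0]]
contact_force: [0.6, 0.0, 0.7]
gripper_width: 0.0004
grasp_force: 0.0
```

Call:
play_rows(
  series=[0.022,-0.043,0,0,1,0.022,-0.043,0,0,1,0.022,-0.043,0,0,1,0.022,-0.043,0,0,1,0.022,-0.043,0,0,1],
)

```text
time_s: 1.35
tcp_pos: [0.4097, -0.2008, 0.2312]
eef_rot: [[0.994, 0.106, -0.0], [0.106, -0.994, 0.0], [-0.0, -0.0, -1.0]]
contact_force: [0.4, -0.2, 0.5]
gripper_width: -0.0002
grasp_force: 0.0
```

```bash
cat >> h.py <<'E'
np.set_printoptions(precision=4,suppress=True)
B=np.array([.553,.1573]);A=np.radians(6.1);X=np.array([np.cos(A),np.sin(A)]);Y=np.array([-X[1],X[0]]);H=B-.035*X
def st():
    s=get_state();p=np.array(s["tcp_pos"]);R=np.array(s["eef_rot"]);d=p[:2]-H
    print("t",round(s["time_s"],2),"tcp",p,"unit frame rel hinge x,y",np.array([d@X,d@Y]),"yaw",np.degrees(np.arctan2(R[1,0],R[0,0])),"z",R[:,2],"F",np.array(s["contact_force"]),"w",s["gripper_width"],s["grasp_force"]);return s
E
python3 - <<'E'
from h import *
s=st();print(s["joint_pos"])
t=cv2.imread("pics/top0.png")[186:210,388:409].astype(int);d=t[:,:,2]-t[:,:,0];m=(d>9)&(t[:,:,2]<175)
m=cv2.morphologyEx(m.astype(np.uint8),cv2.MORPH_OPEN,np.ones((3,3)));print(m)
E
```

```text
t 1.35 tcp [ 0.4097 -0.2008  0.2312] unit frame rel hinge x,y [-0.1455 -0.3408] yaw 6.105922153744818 z [-0.0001  0.0001 -1.    ] F [ 0.3608 -0.1816  0.5222] w -0.00024262690791917435 0.0
[-0.4817  0.1731  1.9896  0.      0.979   0.9825]
[[0 0 0 0 0 0 0 0 0 0 0 0 0 0 0 0 1 1 1 0 0]
 [0 0 0 0 0 0 0 0 0 0 0 0 0 0 0 0 1 1 1 1 0]
 [0 0 0 0 0 0 0 0 0 0 0 0 0 0 0 0 1 1 1 1 1]
 [0 0 0 0 0 0 0 0 0 0 0 0 0 0 0 0 0 1 1 1 1]
 [0 0 0 0 0 0 0 0 0 0 0 0 0 0 0 0 0 1 1 1 1]
 [0 0 0 0 0 0 0 0 0 0 0 0 0 0 0 0 0 1 1 1 1]
 [0 0 0 0 0 0 0 0 0 0 0 0 0 1 1 1 1 1 1 1 1]
 [0 0 0 0 0 0 0 0 0 0 0 0 1 1 1 1 1 1 1 1 1]
 [0 0 0 0 0 0 0 0 0 0 1 1 1 1 1 1 1 1 1 1 1]
 [0 0 0 0 0 0 0 0 0 1 1 1 1 1 1 1 1 1 1 1 1]
 [0 0 0 0 0 0 0 0 0 1 1 1 1 1 1 1 1 1 1 1 1]
 [0 0 0 0 0 0 0 0 1 1 1 1 1 1 1 1 1 1 1 1 1]
 [0 0 0 0 0 0 0 0 1 1 1 1 1 1 1 1 1 1 1 1 1]
 [0 0 0 0 0 0 0 0 1 1 1 1 1 1 1 1 1 1 1 0 0]
 [0 0 0 0 0 0 0 0 1 1 1 1 1 1 1 1 1 1 0 0 0]
 [0 0 0 0 0 0 0 0 1 1 1 1 1 1 1 1 1 1 0 0 0]
 [0 0 0 0 0 0 0 0 0 1 1 1 1 1 1 1 1 0 0 0 0]
 [0 0 0 0 0 0 0 0 0 0 1 1 1 1 0 0 0 0 0 0 0]
 [0 0 0 0 0 0 0 0 0 0 0 0 0 0 0 0 0 0 0 0 0]
 [0 0 0 0 0 0 0 0 0 0 0 0 0 0 0 0 0 0 0 0 0]
 [0 0 0 0 0 0 0 0 0 0 0 0 0 0 0 0 0 0 0 0 0]
 [0 0 0 0 0 0 0 0 0 0 0 0 0 0 0 0 0 0 0 0 0]
 [0 0 0 0 0 0 0 0 0 0 0 0 0 0 0 0 0 0 0 0 0]
 [0 0 0 0 0 0 0 0 0 0 0 0 0 0 0 0 0 0 0 0 0]]
```

Call:
play_rows(
  series=[0.0226,-0.0426,0,0,1,0.0226,-0.0426,0,0,1,0.0226,-0.0426,0,0,1,0.0226,-0.0426,0,0,1,0.0226,-0.0426,0,0,1],
)

```text
time_s: 1.98
tcp_pos: [0.4994, 0.0231, 0.2311]
eef_rot: [[0.994, 0.107, -0.0], [0.107, -0.994, -0.0], [-0.0, 0.0, -1.0]]
contact_force: [-0.3, 0.7, -0.5]
gripper_width: 0.0
grasp_force: 0.0
```

Call:
play_rows(
  series=[0.0226,-0.0426,0,0,1,0.0226,-0.0426,0,0,1,0.0226,-0.0426,0,0,1,0,0,0.03,0,1,0,0,0.025,0,1],
)

```text
time_s: 2.6
tcp_pos: [0.5526, 0.1566, 0.1751]
eef_rot: [[0.994, 0.108, -0.001], [0.108, -0.994, -0.0], [-0.001, 0.0, -1.0]]
contact_force: [-0.3, 0.8, -0.2]
gripper_width: 0.0001
grasp_force: 0.0
```

Call:
play_rows(
  series=[0,0,0.007,0,1,0,0,0.005,0,1,0,0,0.003,0,1,0,0,0,0,1,0,0,0,0,1],
)

```text
time_s: 3.22
tcp_pos: [0.553, 0.1558, 0.1619]
eef_rot: [[0.994, 0.106, 0.0], [0.106, -0.994, 0.0], [0.0, -0.0, -1.0]]
contact_force: [-3.2, -1.1, 4.2]
gripper_width: 0.0
grasp_force: 2.1
```

```bash
python3 -c "
from h import *
st()"
```

```text
t 3.23 tcp [0.553  0.1558 0.1619] unit frame rel hinge x,y [ 0.0348 -0.0015] yaw 6.111887866738209 z [ 0.0004  0.0001 -1.    ] F [-3.1836 -1.0511  4.2022] w 4.456608944601908e-05 2.129758670926094
```

Call:
play_rows(
  series=[0,0,0.002,0,1,0,0,0,0,1,0,0,-0.03,0,1,0,0,-0.03,0,1,0,0,0,0,1],
)

```text
time_s: 3.85
tcp_pos: [0.5551, 0.1564, 0.2215]
eef_rot: [[0.994, 0.107, 0.006], [0.107, -0.994, 0.001], [0.006, -0.001, -1.0]]
contact_force: [0.2, -0.7, 0.2]
gripper_width: -0.0003
grasp_force: 0.0
```

Call:
play_rows(
  series=[0,0,0,0,1,0,0,0,0,1,0,0,0,0,1,0,0,0,0,1,0,0,0,0,1],
)

```text
time_s: 4.47
tcp_pos: [0.5529, 0.1558, 0.2191]
eef_rot: [[0.994, 0.107, -0.0], [0.107, -0.994, -0.0], [-0.0, 0.0, -1.0]]
contact_force: [-0.0, -0.3, -0.3]
gripper_width: -0.0002
grasp_force: 0.0
```

Run:
```python
from h import *
st()
s=grab_frame("scene");t=grab_frame("top")
a=cv2.resize(s[150:270,210:370],None,fx=4,fy=4);cv2.imwrite("pics/d.png",a)
cv2.imwrite("pics/t1.png",t)
for q in (0,.25,.65):
    x=-.0275*np.cos(q)-.115*np.sin(q);z=.02+.115*np.cos(q)-.0275*np.sin(q);p=np.r_[H+x*X,z];u=np.array(proj("scene",p));print(q,u,(u-[210,150])*4)
```

```text
t 4.47 tcp [0.5529 0.1558 0.2191] unit frame rel hinge x,y [ 0.0348 -0.0015] yaw 6.118286375443603 z [-0.0003 -0.0001 -1.    ] F [-0.0454 -0.2851 -0.2813] w -0.00020454356423080854 0.0
0 [317.6279 193.0416] [430.5116 172.1663]
0.25 [329.8165 201.3418] [479.266  205.3672]
0.65 [345.9609 219.1651] [543.8438 276.6606]
```

View pics/d.png

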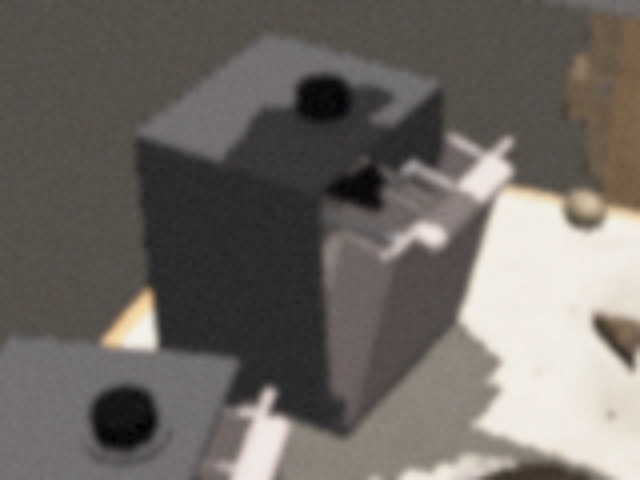

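The bin has popped ajar to about 0.25: the lip sits near (467,205) in the crop, and I predicted (479,205).

Call:
play_rows(
  series=[-0.043,0,0,0,1,-0.043,0,0,0,1,0,0,0.05,0,1,0,0,0.034,0,1,0,0,0,0,1],
)

```text
time_s: 5.2
tcp_pos: [0.4657, 0.1462, 0.1336]
eef_rot: [[0.994, 0.107, -0.005], [0.107, -0.994, -0.001], [-0.005, 0.001, -1.0]]
contact_force: [0.7, -0.3, -0.5]
gripper_width: 0.0001
grasp_force: 0.0
```

Call:
play_rows(
  series=[-0.006,0,0.012,0,1,-0.009,0,0.008,0,1,-0.009,0,0.008,0,1,-0.008,0,0.008,0,1,-0.005,0,0.005,0,1],
)

```text
time_s: 5.82
tcp_pos: [0.4264, 0.1424, 0.0977]
eef_rot: [[0.994, 0.106, -0.007], [0.106, -0.994, -0.001], [-0.007, 0.0, -1.0]]
contact_force: [-30.7, -5.3, 100.8]
gripper_width: 0.0002
grasp_force: 49.0
```

Call:
play_rows(
  series=[0,0,0,0,1,0,0,0,0,1,0,0,0,0,1,0,0,0,0,1,0,0,0,0,1],
)

```text
time_s: 6.45
tcp_pos: [0.4267, 0.1424, 0.0984]
eef_rot: [[0.994, 0.106, -0.006], [0.106, -0.994, -0.001], [-0.006, 0.0, -1.0]]
contact_force: [-30.4, -3.4, 70.0]
gripper_width: 0.0
grasp_force: 37.9
```

```bash
python3 -c "
from h import *
st()"
```

```text
t 6.45 tcp [0.4267 0.1424 0.0984] unit frame rel hinge x,y [-0.0922 -0.0014] yaw 6.09925715372361 z [-0.0064 -0.0008 -1.    ] F [-30.4433  -3.4365  70.0322] w 1.0321888852586594e-05 37.934747161343694
```

Call:
play_rows(
  series=[0,0,-0.02,0,1,0,0,-0.055,0,1,0.0136,0.0365,0,0,1,0.0136,0.0365,0,0,1,0.0136,0.0365,0,0,1],
)

```text
time_s: 7.08
tcp_pos: [0.4841, 0.0373, 0.1708]
eef_rot: [[0.994, 0.107, 0.003], [0.107, -0.994, 0.0], [0.003, 0.0, -1.0]]
contact_force: [-0.0, 0.8, 0.0]
gripper_width: 0.0001
grasp_force: 0.0
```

Call:
play_rows(
  series=[0.0136,0.0365,0,0,0.35,0.0136,0.0367,0,0,0.35,0,0,0.02,0.178,0.35,0,0,0.02,0.178,0.35,0,0,0.02,0.178,0.35],
)

```text
time_s: 7.7
tcp_pos: [0.5185, -0.0319, 0.1098]
eef_rot: [[0.907, -0.42, 0.002], [-0.42, -0.907, -0.0], [0.002, -0.001, -1.0]]
contact_force: [-0.0, 0.2, 0.3]
gripper_width: 0.0556
grasp_force: 0.0
```

Call:
play_rows(
  series=[0,0,0.02,0.178,0.35,0,0,0.02,0.178,0.35,0,0,0,0,0.35,0,0,0,0,0.35,0,0,0,0,0.35],
)

```text
time_s: 8.32
tcp_pos: [0.5186, -0.0317, 0.0704]
eef_rot: [[0.71, -0.704, 0.002], [-0.704, -0.71, -0.0], [0.002, -0.001, -1.0]]
contact_force: [-0.2, 0.1, -0.6]
gripper_width: 0.0552
grasp_force: 0.0
```

Run:
```python
from h import *
s=st();p=np.array(s["tcp_pos"]);R=np.array(s["eef_rot"]);print(R.T@(np.array([.514,-.032,.004])-p))
a=grab_frame("scene")[120:280,270:430];b=grab_frame("top")[120:280,300:460]
cv2.imwrite("pics/e.png",cv2.resize(np.hstack([a,b]),None,fx=2.5,fy=2.5))
```

```text
t 8.32 tcp [ 0.5186 -0.0317  0.0704] unit frame rel hinge x,y [-0.0193 -0.1843] yaw -44.763637556233405 z [ 0.002  -0.0002 -1.    ] F [-0.1731  0.0904 -0.5505] w 0.05521218586815722 0.0
[-0.0031  0.0035  0.0664]
```

View pics/e.png

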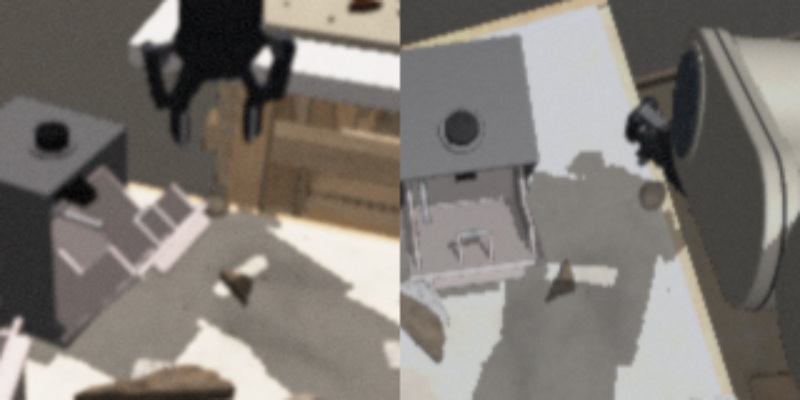

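The bin is fully tipped. The gripper hovers over the pebble, which is undisturbed at about (401,198) in the top view.

Call:
play_rows(
  series=[-0.003,0.0035,0.03,0,0.35,0,0,0.025,0,0.35,0,0,0.011,0,0.35,0,0,0,0,0.35,0,0,0,0,0.6],
  squeeze=25,
)

```text
time_s: 9.05
tcp_pos: [0.5138, -0.0321, 0.0041]
eef_rot: [[0.709, -0.705, 0.001], [-0.705, -0.709, -0.0], [0.001, -0.001, -1.0]]
contact_force: [-0.9, -0.0, 1.1]
gripper_width: 0.0388
grasp_force: 0.0
```

Call:
play_rows(
  series=[0,0,0,0,1,0,0,0,0,1,0,0,0,0,1,0,0,0,0,1,0,0,0,0,1],
)

```text
time_s: 9.68
tcp_pos: [0.5138, -0.0321, 0.0043]
eef_rot: [[0.709, -0.705, 0.002], [-0.705, -0.709, -0.0], [0.001, -0.001, -1.0]]
contact_force: [-0.2, 0.8, 6.1]
gripper_width: 0.024
grasp_force: 24.4
```

Call:
play_rows(
  series=[0,0,-0.02,0,1,0,0,-0.05,0,1,0,0,-0.05,-0.178,1,0,0,-0.05,-0.178,1,0,0,-0.02,-0.178,1],
)

```text
time_s: 10.3
tcp_pos: [0.5146, -0.0321, 0.1969]
eef_rot: [[0.971, -0.241, 0.005], [-0.241, -0.971, -0.0], [0.005, -0.001, -1.0]]
contact_force: [1.9, -0.2, 0.2]
gripper_width: 0.0234
grasp_force: 24.7
```

Call:
play_rows(
  series=[0,0,0,-0.178,1,0,0,0,-0.178,1,-0.006,-0.046,0,0,1,-0.006,-0.046,0,0,1,0,0,0,0,1],
)

```text
time_s: 10.92
tcp_pos: [0.4905, 0.0603, 0.1937]
eef_rot: [[0.994, 0.11, 0.0], [0.11, -0.994, 0.0], [0.0, -0.0, -1.0]]
contact_force: [-0.3, -0.4, 0.3]
gripper_width: 0.0236
grasp_force: 24.7
```

Call:
play_rows(
  series=[-0.006,-0.046,0,0,1,-0.005,-0.046,0,0,1,0,0,0,0,1,0,0,0,0,1,0,0,0,0,1],
)

```text
time_s: 11.55
tcp_pos: [0.471, 0.1474, 0.1934]
eef_rot: [[0.994, 0.105, 0.0], [0.105, -0.994, -0.0], [0.0, 0.0, -1.0]]
contact_force: [-0.1, -0.5, -0.6]
gripper_width: 0.0232
grasp_force: 24.7
```

Run:
```python
from h import *
s=st()
```

```text
t 11.55 tcp [0.471  0.1474 0.1934] unit frame rel hinge x,y [-0.0476 -0.0011] yaw 6.042904104062769 z [ 0.0002 -0.0002 -1.    ] F [-0.1127 -0.4834 -0.6481] w 0.023158796513844216 24.748784475959837
```

Call:
play_rows(
  series=[0,0,0.04,0,1,0,0,0.035,0,1,0,0,0.018,0,1,0,0,0.008,0,1,0,0,0,0,1],
)

```text
time_s: 12.18
tcp_pos: [0.4706, 0.1485, 0.0918]
eef_rot: [[0.995, 0.104, -0.001], [0.104, -0.995, 0.001], [-0.001, -0.001, -1.0]]
contact_force: [-1.4, 8.1, -0.2]
gripper_width: 0.0238
grasp_force: 24.5
```

Call:
play_rows(
  series=[0,0,0,0,0.55,0,0,0,0,0.5,0,0,0,0,0.5,0,0,0,0,0.5,0,0,0,0,0.5],
)

```text
time_s: 12.8
tcp_pos: [0.4707, 0.1484, 0.0924]
eef_rot: [[0.994, 0.107, 0.0], [0.107, -0.994, -0.0], [0.0, 0.0, -1.0]]
contact_force: [0.1, -0.1, -0.5]
gripper_width: 0.0427
grasp_force: 0.0
```

Call:
play_rows(
  series=[0,0,-0.02,0,0.5,0,0,-0.04,0,0.5,0,0,-0.04,0,0.5,-0.05,0,0,0,0.5,-0.05,0,0,0,0.5],
)

```text
time_s: 13.42
tcp_pos: [0.3704, 0.1377, 0.1928]
eef_rot: [[0.994, 0.106, 0.001], [0.106, -0.994, 0.0], [0.001, -0.0, -1.0]]
contact_force: [0.5, 0.0, -0.0]
gripper_width: 0.0426
grasp_force: 0.0
```

Run:
```python
from h import *
s=st()
a=grab_frame("scene")[150:270,250:380];b=grab_frame("top")[120:240,270:400]
cv2.imwrite("pics/f.png",cv2.resize(np.hstack([a,b]),None,fx=3,fy=3))
```

```text
t 13.43 tcp [0.3704 0.1377 0.1928] unit frame rel hinge x,y [-0.1486 -0.    ] yaw 6.103792462063997 z [ 0.0013  0.0005 -1.    ] F [ 0.4599  0.0034 -0.0097] w 0.042618591014202484 0.0
```

View pics/f.png

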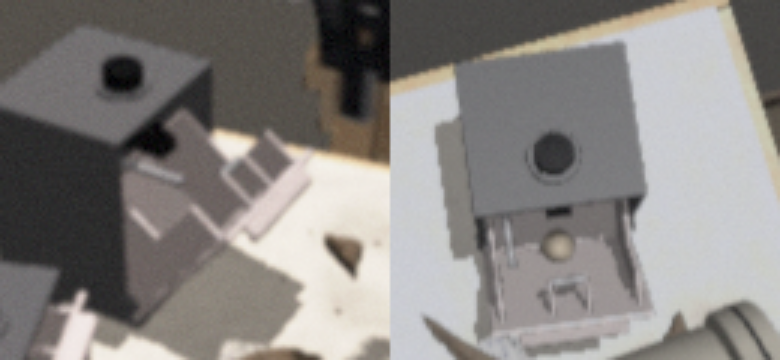

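The top view shows the pebble let go inside the tipped bin at the hinge corner, around (555,245) in the crop. Next I close the fingers and push the lip back.

Call:
play_rows(
  series=[0.0,0,0.03,0,1,0.012,0,0.05,0,1,0.011,0,0.027,0,1,0,0,0,0,1,0,0,0,0,1],
  squeeze=40,
)

```text
time_s: 14.15
tcp_pos: [0.3943, 0.1404, 0.0859]
eef_rot: [[0.994, 0.107, 0.0], [0.107, -0.994, 0.0], [0.0, -0.0, -1.0]]
contact_force: [-0.2, 1.0, 0.5]
gripper_width: -0.0002
grasp_force: 0.0
```

Call:
play_rows(
  series=[0.0225,0,0,0,1,0.008,0,-0.0086,0,1,0.0087,0,-0.008,0,1,0.0095,0,-0.007,0,1,0.0102,0,-0.006,0,1],
)

```text
time_s: 14.78
tcp_pos: [0.4533, 0.1467, 0.1158]
eef_rot: [[0.994, 0.107, 0.001], [0.107, -0.994, 0.0], [0.001, -0.0, -1.0]]
contact_force: [-1.6, -0.0, 1.6]
gripper_width: 0.0001
grasp_force: 0.5
```

Run:
```python
from h import *
s=st()
```

```text
t 14.78 tcp [0.4533 0.1467 0.1158] unit frame rel hinge x,y [-0.0653  0.0001] yaw 6.125331837355358 z [ 0.0008  0.0003 -1.    ] F [-1.6239 -0.0314  1.6219] w 6.000378408431164e-05 0.502420230768621
```

Call:
play_rows(
  series=[0.0107,0,-0.005,0,1,0.008,0,-0.0029,0,1,0.004,0,-0.0013,0,1,0.003,0,-0.001,0,1,0,0,0,0,1],
)

```text
time_s: 15.4
tcp_pos: [0.4792, 0.1494, 0.1251]
eef_rot: [[0.994, 0.107, 0.002], [0.107, -0.994, 0.0], [0.002, -0.0, -1.0]]
contact_force: [-0.2, 0.0, 0.2]
gripper_width: -0.0
grasp_force: 0.0
```

Run:
```python
from h import *
s=st()
```

```text
t 15.4 tcp [0.4792 0.1494 0.1251] unit frame rel hinge x,y [-0.0392 -0.    ] yaw 6.11943281487411 z [ 0.0016  0.0003 -1.    ] F [-0.2032  0.041   0.1909] w -4.202822567997071e-06 0.0
```

Call:
play_rows(
  series=[0.002,0,0,0,1,0,0,0,0,1,0.002,0,0,0,1,0,0,0,0,1,0,0,0,0,1],
)

```text
time_s: 16.02
tcp_pos: [0.4811, 0.1495, 0.125]
eef_rot: [[0.994, 0.107, -0.002], [0.107, -0.994, -0.0], [-0.002, 0.0, -1.0]]
contact_force: [-4.3, -1.1, 3.3]
gripper_width: -0.0001
grasp_force: 2.5
```

Call:
play_rows(
  series=[0.002,0,0,0,1,0,0,0,0,1,0.002,0,0,0,1,0,0,0,0,1,0,0,0,0,1],
)

```text
time_s: 16.65
tcp_pos: [0.4819, 0.1494, 0.1246]
eef_rot: [[0.994, 0.106, -0.009], [0.106, -0.994, -0.002], [-0.009, 0.001, -1.0]]
contact_force: [-15.3, -0.1, 12.1]
gripper_width: -0.0
grasp_force: 7.4
```

Call:
play_rows(
  series=[0.002,0,0,0,1,0,0,0,0,1,0,0,0,0,1,0,0,0,0,1,0,0,0,0,1],
)

```text
time_s: 17.27
tcp_pos: [0.4822, 0.1494, 0.1243]
eef_rot: [[0.994, 0.106, -0.012], [0.106, -0.994, -0.002], [-0.012, 0.001, -1.0]]
contact_force: [-19.6, -0.6, 15.4]
gripper_width: 0.0003
grasp_force: 9.9
```

Call:
play_rows(
  series=[-0.01,0,0,0,1,-0.05,0,0,0,1,-0.05,0,0,0,1,-0.03,0,-0.05,0,1,0,0.0,-0.03,0,1],
)

```text
time_s: 17.9
tcp_pos: [0.3473, 0.1352, 0.2063]
eef_rot: [[0.994, 0.107, 0.001], [0.107, -0.994, 0.0], [0.001, -0.0, -1.0]]
contact_force: [1.0, 0.6, 0.2]
gripper_width: 0.0
grasp_force: 0.0
```

Run:
```python
from h import *
s=st()
a=grab_frame("scene")[150:270,210:340];b=grab_frame("top")[120:240,270:400]
cv2.imwrite("pics/g.png",cv2.resize(np.hstack([a,b]),None,fx=3,fy=3))
```

```text
t 17.9 tcp [0.3473 0.1352 0.2063] unit frame rel hinge x,y [-0.1718 -0.0002] yaw 6.157073628393498 z [ 0.0005  0.0001 -1.    ] F [1.0286 0.6212 0.2487] w 2.612873684730057e-05 0.0
```

View pics/g.png

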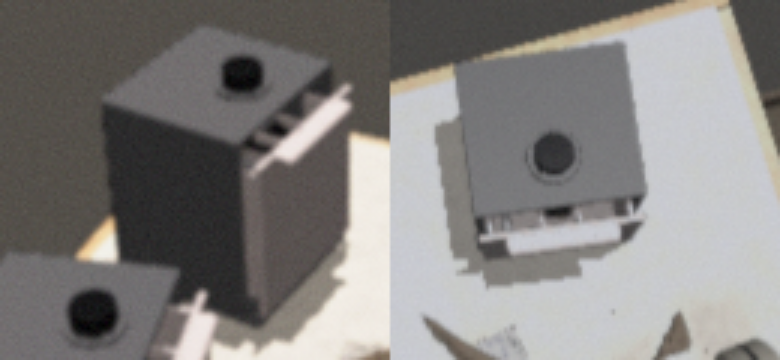

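The bin looks shut, with the lip around (560,240) in the top crop as it was at the start. I'll compare it numerically with the first image, then hand in if they match.

Run:
```python
from h import *
for n,(x0,x1,y0,y1) in(("top",(290,362,180,212)),("scene",(285,332,172,215)),("scene",(282,300,163,184))):
    a=cv2.imread(f"pics/{n}0.png")[y0:y1,x0:x1];b=grab_frame(n)[y0:y1,x0:x1]
    print(n,cv2.phaseCorrelate(np.float64(a[:,:,1]),np.float64(b[:,:,1])),np.abs(a.astype(int)-b).mean())
st()
```

```text
top ((0.059699323951385, 0.09373961739425773), 1.008706984695115) 4.687644675925926
scene ((0.002759886826641633, 0.45691813369800016), 0.989182912661289) 5.080983011710375
scene ((-0.16431627828304762, 0.023471363683293944), 0.9206649813871791) 4.892416225749559
t 18.15 tcp [0.3492 0.1354 0.2048] unit frame rel hinge x,y [-0.17   -0.0001] yaw 6.113787751714316 z [ 0.0006  0.0002 -1.    ] F [-0.7787  0.0739  0.0318] w -0.000125829999172293 0.0
```

```bash
python3 -c "
from cell import *
print(sign_off())"
```

```text
the job is handed in; nothing more can be done
None
```

The job is handed in at about 18 s of the 64 s allowed: the pebble is in the tall bin and the final pictures match its shut starting position. The lower bin and the sherds were not touched, and the hand-in call gave no verdict.

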